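# Sort solid and hollow arbor blanks by weight

### The job

Three arbor blanks that look the same stand on the bench by the tool grinder: some are solid steel, the others are drilled hollow and plugged. Lift each one to feel whether it is heavy or light, then stand the solid ones upright in the cream-white tray and the hollow ones upright in the blue tray. Set each blank down gently rather than dropping it, and leave the other things on the bench where they are.

Things in the scene. Friction and masses are not known exactly. Their poses are not given: they have to be found in the camera images.
- blank_1_c (a point): Arbor blank 1: upright steel cylinder, 40 mm diameter, 100 mm tall, with a dark band near each end and a round brass plug in the top; starts standing on the bench top. It is either solid (about 0.85 kg in all) or drilled hollow and plugged (about 0.31 kg in all), each to within about 8 %; which one it is differs from start to start and cannot be seen; of the three, one or two are solid. The point is its centre, 50 mm above its foot; z is its axis.
- blank_2_c (a point): Arbor blank 2: upright steel cylinder, 40 mm diameter, 100 mm tall, with a dark band near each end and a round brass plug in the top; starts standing on the bench top. It is either solid (about 0.85 kg in all) or drilled hollow and plugged (about 0.31 kg in all), each to within about 8 %; which one it is differs from start to start and cannot be seen; of the three, one or two are solid. The point is its centre, 50 mm above its foot; z is its axis.
- blank_3_c (a point): Arbor blank 3: upright steel cylinder, 40 mm diameter, 100 mm tall, with a dark band near each end and a round brass plug in the top; starts standing on the bench top. It is either solid (about 0.85 kg in all) or drilled hollow and plugged (about 0.31 kg in all), each to within about 8 %; which one it is differs from start to start and cannot be seen; of the three, one or two are solid. The point is its centre, 50 mm above its foot; z is its axis.
- tray_cream: Cream-white open-topped tray fixed to the bench, 190 (x) x 150 (y) mm outside, 22 mm high, walls and floor 4 mm thick, room for several blanks side by side; origin under its centre on the bench top, x along its long side, z up. It may be on the left or on the right of the bench.
- tray_blue: Blue open-topped tray fixed to the bench, 190 (x) x 150 (y) mm outside, 22 mm high, walls and floor 4 mm thick, room for several blanks side by side; origin under its centre on the bench top, x along its long side, z up. It may be on the left or on the right of the bench.
- spanner: Bystander: a steel spanner, 160 mm long, lying between the blanks; origin on its underside.
- wheel: Bystander: a brick-red grinding wheel lying flat, 100 mm diameter, 20 mm thick; origin at the centre of its underside.
- oiler: Bystander: a yellow oil bottle with red cap, 56 mm diameter, 130 mm tall, standing; origin at the centre of its foot.
- pot: Bystander: an open aluminium cup, 70 mm across its rim, 70 mm tall, standing; origin at the centre of its foot.
- driver: Bystander: an orange-handled screwdriver, 190 mm long, lying; origin on its underside.
Things that resemble listed ones, but are neither listed nor needed, are in the scene too. What is shaped like the part that bears blank_2_c but orange or turquoise is not meant.

How it is judged (in metres and radians):
At the end, for the whole second after the job is handed in: Every solid blank stands in the cream-white tray and every hollow one in the blue tray: its weight rests on the tray's floor (above 5.5 N counts as solid, 1.5 to 5.5 N as hollow), its centre within 80 mm (along) and 60 mm (across) of the tray's centre, upright within 0.1 rad, at rest (((x of blank_1_c in the frame of tray_cream between -0.08 and 0.08 m and y of blank_1_c in the frame of tray_cream between -0.06 and 0.06 m and contact force between blank_1 and tray_cream above 5.5 N) or (x of blank_1_c in the frame of tray_blue between -0.08 and 0.08 m and y of blank_1_c in the frame of tray_blue between -0.06 and 0.06 m and contact force between blank_1 and tray_blue between 1.5 and 5.5 N)) and angle between each of blank_1, blank_2, blank_3's own z axis and vertical below 0.1 rad and linear speed of each of blank_1, blank_2, blank_3 below 0.02 m/s and ((x of blank_2_c in the frame of tray_cream between -0.08 and 0.08 m and y of blank_2_c in the frame of tray_cream between -0.06 and 0.06 m and contact force between blank_2 and tray_cream above 5.5 N) or (x of blank_2_c in the frame of tray_blue between -0.08 and 0.08 m and y of blank_2_c in the frame of tray_blue between -0.06 and 0.06 m and contact force between blank_2 and tray_blue between 1.5 and 5.5 N)) and ((x of blank_3_c in the frame of tray_cream between -0.08 and 0.08 m and y of blank_3_c in the frame of tray_cream between -0.06 and 0.06 m and contact force between blank_3 and tray_cream above 5.5 N) or (x of blank_3_c in the frame of tray_blue between -0.08 and 0.08 m and y of blank_3_c in the frame of tray_blue between -0.06 and 0.06 m and contact force between blank_3 and tray_blue between 1.5 and 5.5 N))); the robot touches nothing.
It fails at once if a blank is let fall (it moves faster than 0.5 m/s while no finger touches it, a drop of about 13 mm) ((linear speed of blank_1 above 0.5 m/s and contact force between blank_1 and the fingers below 0.05 N) or (linear speed of blank_2 above 0.5 m/s and contact force between blank_2 and the fingers below 0.05 N) or (linear speed of blank_3 above 0.5 m/s and contact force between blank_3 and the fingers below 0.05 N)).
It fails at once if a blank is banged into a tray (contact above 100 N) (contact force between any of blank_1, blank_2, blank_3 and tray_cream above 100 N or contact force between any of blank_1, blank_2, blank_3 and tray_blue above 100 N).
It fails at once if another thing on the bench is shifted by more than 30 mm or tipped over (distance of any of spanner, wheel, oiler, pot, driver from where it was at the start of the episode above 0.03 m or angle between any of oiler, pot's own z axis and vertical above 0.5 rad).
It also fails if it takes over 72 s, if anything falls off the work surface, if the arm or the gripper's body presses on something with over 40 N, if the wrist force passes 120 N, or if a joint passes its speed limit or range.

### The arm

A 6-joint arm with a two-finger parallel gripper is mounted at the origin on the work surface. World frame = base frame: x ahead of the robot, y to its left, z up, the work surface at z = 0. Lengths are in mm, angles in rad, forces in N, time in s.
With the tool pointing down it reaches from about 325 to 875 mm from the base axis. Payload 4.4 kg.
Tool frame: the origin (TCP) lies on the centre line of the jaws, within the pads' length; the fingertips stand ahead of it and the grasp point (between the pads) lies 6 mm ahead of it (ctrl.tcp_to_tips is the z of the fingertips in the tool frame, in mm); z points along the fingers, y is the direction in which the jaws open and shut (so a half turn about z gives the same grasp; the last joint's range is limited). The gripper opens to 85 mm and grips with 20 to 120 N. Pads are 22 mm wide; open, the fingers measure 114 mm over their backs; the gripper's body (76 mm by 85 mm) begins 54 mm behind the grasp point. The pads swing forward as they close: fully open they stand 13 mm farther back than shut.
Start: joints at [0.954, 0.207, 1.542, -0, 1.393, -0.15], TCP at [258.777, 513.48, 256.282] pointing down, gripper open.
Joint ranges: [-2.73, 2.73], [-0.86, 2.22], [0.23, 2.46], [-1.11, 4.25], [0.08, 2.63], [-2.82, 2.82]. Speed limits (rad/s): [2.79, 2.79, 3.14, 3.14, 3.14, 3.14].

### API

Orientations are given as a 3x3 rotation matrix whose columns are the frame's x, y, z axes.
In Python, from plant import ctrl, sensors, optics gives the robot as it stands. Calls block until the motion is done:
- ctrl.move_ptp(position, orientation): joint-space move of the TCP to a pose.
- ctrl.move_l(position, rot=None, vel=150, threshold=None): straight line of the TCP; rot=None keeps the orientation; vel is the mean speed in mm/s. With threshold (N) it stops when the force on the tool has changed by that much, and returns True; else False.
- ctrl.set_joints(angles): joint-space move.
- ctrl.gripper_to(opening, force=None): finger opening in mm; force is the grip in N (None keeps the last); returns when the fingers have stopped.
- ctrl.hold(seconds).
- ctrl.solve_ik(position, orientation): joint angles nearest the present ones, or None.
- sensors.read_state(): the state.
- optics.grab_frame(name): name is "scene" or "side" or "wrist"; returns (picture, depth): 400x640x3 uint8, red, green, blue; 400x640 float32, mm along the optical axis (not along the pixel's ray), 0 where there is no reading.
- optics.camera_params(name): a dict with "mtx" (3x3 intrinsics, pixels), "R" (3x3) and "t" (3): a world point X has camera coordinates R X + t; the wrist camera has in their place "T_tool_cam" (4x4, takes a point from camera to tool coordinates, whose origin is the TCP and whose axes are the flange's). Camera axes: x right, y down, z forward; pixel columns grow to the right and rows downward; lengths in mm; the calibration is good to about 2 mm. A picture is of the moment at which its call begins: read the wrist's pose just before it. camera_params takes no time and is no camera call.
A pose or a line that the arm cannot do raises ctrl.MotionError and nothing moves.
- ctrl.finish_job(): hands the job in, once; it reports no verdict.
The state is a dict: "t": time; "q": joint angles; "qvel": joint speeds; "tau": joint torques, N m; "eef_pos": TCP position; "eef_rot": TCP orientation; "force": force on the tool from outside, world axes, zero at the start; "wrist_torque": the same for the moment, N m; "grip_width": finger opening in mm.
Only numpy, scipy, OpenCV 4.12 (cv2) and the standard library are available. Lean on these libraries where they do the work, as an engineer would, in place of code of your own. Each camera call takes 0.05 s, during which the arm holds its last target. There are 200 camera calls.

## Working session

There is one attempt and no reset: what is moved stays moved. The work goes in short steps, each a Python script; the robot and the scene stay as the last script left them, time stands still between calls to the robot, and variables do not carry over. Pictures are saved under pics/ and viewed, about 8 in all and at most 12, crops included, and the job is handed in when it is done.

```bash
mkdir -p pics; ls; python3 - <<'E'
from plant import ctrl,sensors,optics
import cv2,numpy as np
for n in("scene","side"):
    p,d=optics.grab_frame(n); cv2.imwrite(f"pics/{n}0.png",p[:,:,::-1]); np.savez(f"{n}0.npz",p=p,d=d)
    c=optics.camera_params(n); print(n,c["mtx"].tolist(),(-c["R"].T@c["t"]).round(),c["R"].round(2).tolist())
s=sensors.read_state();print(s["t"],s["force"],s["grip_width"],s["eef_rot"],ctrl.tcp_to_tips)
E
```

```text
pics
scene [[362.4961756462282, 0.0, 313.5554125694216], [0.0, 362.4961756462282, 194.45981636307468], [0.0, 0.0, 1.0]] [1028. -231.  901.] [[0.48, 0.88, -0.01], [0.75, -0.42, -0.52], [-0.46, 0.24, -0.85]]
side [[461.0074358100778, 0.0, 319.20397523601713], [0.0, 461.0074358100778, 200.31184489872302], [0.0, 0.0, 1.0]] [ -82. -611. 1095.] [[0.7, -0.71, 0.02], [-0.53, -0.54, -0.65], [0.48, 0.44, -0.76]]
0.1 [-0.76930976 -0.28693337 -0.02745939] 85.59617903880356 [[-8.93008667e-01  4.50037820e-01 -1.21713050e-03]
 [ 4.50039373e-01  8.93006955e-01 -1.77217429e-03]
 [ 2.89360549e-04 -2.13032365e-03 -9.99997689e-01]] 25.0
```

View pics/scene0.png

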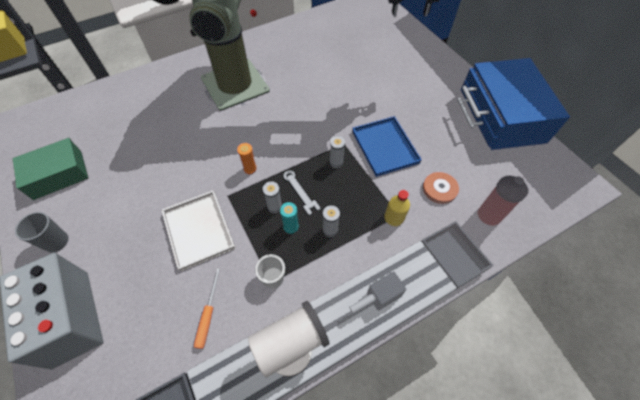

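View pics/side0.png

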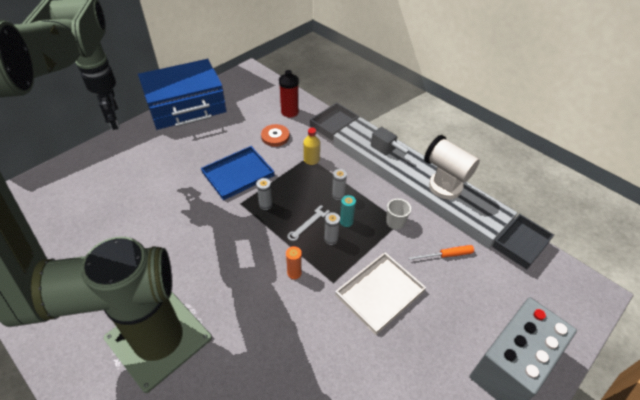

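Scene view: grey blanks sit at (272,197), (331,221) and (337,152). The teal (289,218) and orange (247,158) look-alikes aren't meant. The cream tray is at (198,230), the blue tray at (386,146), the spanner at (300,192), the pot at (270,270) and the oiler at (398,208). Next I'll measure these from both views.

```bash
cat > h.py <<'E'
import numpy as np,cv2
from plant import ctrl,sensors,optics
def ray(n,uv,z):
    c=optics.camera_params(n);R,t=np.array(c["R"]),np.array(c["t"]);o=-R.T@t
    d=R.T@np.linalg.solve(c["mtx"],[uv[0],uv[1],1.]);return o+d*(z-o[2])/d[2]
E
python3 - <<'E'
from h import *
tops={"scene":dict(b1=(271,188),b2=(331,213),b3=(338,143),teal=(289,210),orange=(246,149)),
"side":dict(b1=(332,218),b2=(340,174),b3=(264,184),teal=(348,201),orange=(294,254))}
for n in tops:
    f=np.load(n+"0.npz");p,d=f["p"],f["d"]
    hsv=cv2.cvtColor(p,cv2.COLOR_RGB2HSV)
    plug=cv2.inRange(hsv,(8,80,110),(30,255,255))
    for k,(u,v) in tops[n].items():
        m=np.zeros_like(plug);m[v-8:v+9,u-8:u+9]=plug[v-8:v+9,u-8:u+9]
        M=cv2.moments(m,True)
        if M["m00"]<3 or k=="orange": uv=(u,v)
        else: uv=(M["m10"]/M["m00"],M["m01"]/M["m00"])
        print(n,k,M["m00"],np.round(uv,1),ray(n,uv,100).round(1), d[int(uv[1]),int(uv[0])])
    for k,lo,hi,seed in (("blue",(105,120,40),(125,255,255),dict(scene=(386,146),side=(238,172))[n]),("cream",(10,5,185),(45,70,255),dict(scene=(198,230),side=(381,292))[n])):
        m=cv2.morphologyEx(cv2.inRange(hsv,lo,hi),cv2.MORPH_CLOSE,np.ones((5,5)))
        l,lab,st,ce=cv2.connectedComponentsWithStats(m); i=lab[seed[1],seed[0]]
        cs,_=cv2.findContours((lab==i).astype(np.uint8),0,2)
        if i==0: print(n,k,"seed miss",hsv[seed[1],seed[0]]);continue
        c=max(cs,key=cv2.contourArea)
        w=np.array([ray(n,q[0],22)[:2] for q in c],np.float32)
        print(n,k,st[i].tolist(),cv2.minAreaRect(w))
    for k,uv,z in {"scene":[("spanA",(289,176),4),("spanB",(314,209),4),("pot",(270,263),70),("oiler",(404,195),130),("drv tip",(217,270),5),("wheel",(441,186),20)],"side":[("spanA",(292,236),4),("spanB",(323,210),4),("pot",(398,207),70),("oiler",(312,132),130),("wheel",(275,133),20)]}[n]: print(n,k,ray(n,uv,z).round())
E
```

```text
scene b1 25.0 [270.4 187.9] [524.2 -95.5 100. ] 950.6326
scene b2 30.0 [330.9 212.5] [664.6   5.6 100. ] 908.45734
scene b3 19.0 [337.2 141.3] [475.7 136.4 100. ] 1024.1018
scene teal 23.0 [288.  209.1] [603.4 -84.  100. ] 915.4553
scene orange 201.0 [246 149] [ 373.5 -100.1  100. ] 1017.0223
scene blue [353, 117, 68, 59, 2390] ((506.1114807128906, 294.30224609375), (150.21543884277344, 192.66207885742188), 80.27519989013672)
scene cream seed miss [ 60   2 232]
scene spanA [453. -13.   4.]
scene spanB [588.  -2.   4.]
scene pot [ 699. -183.   70.]
scene oiler [724. 179. 130.]
scene drv tip [ 623. -307.    5.]
scene wheel [708. 348.  20.]
side b1 33.0 [332.1 217.6] [521.8 -96.5 100. ] 1277.3656
side b2 23.0 [339.6 173.1] [661.7   4.6 100. ] 1391.4926
side b3 27.0 [263.  182.8] [472.7 135.6 100. ] 1362.2769
side teal 23.0 [348.4 200.1] [601.2 -85.7 100. ] 1315.3492
side orange 242.0 [294 254] [ 364.5 -109.6  100. ] 1195.2423
side blue [202, 147, 72, 52, 2060] ((492.22552490234375, 290.72979736328125), (161.2494354248047, 190.32421875), 80.2301025390625)
side cream [336, 253, 89, 78, 3579] ((482.0271301269531, -311.4446716308594), (149.94656372070312, 196.89614868164062), 85.56890869140625)
side spanA [447. -11.   4.]
side spanB [582.  -7.   4.]
side pot [ 705. -189.   70.]
side oiler [710. 170. 130.]
side wheel [704. 345.  20.]
```

```bash
python3 - <<'E'
import cv2
a=cv2.imread("pics/scene0.png")[110:290,150:430];cv2.imwrite("pics/crop1.png",cv2.resize(a,None,fx=2.8,fy=2.8,interpolation=cv2.INTER_CUBIC))
E
```

```text
(no output)
```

View pics/crop1.png

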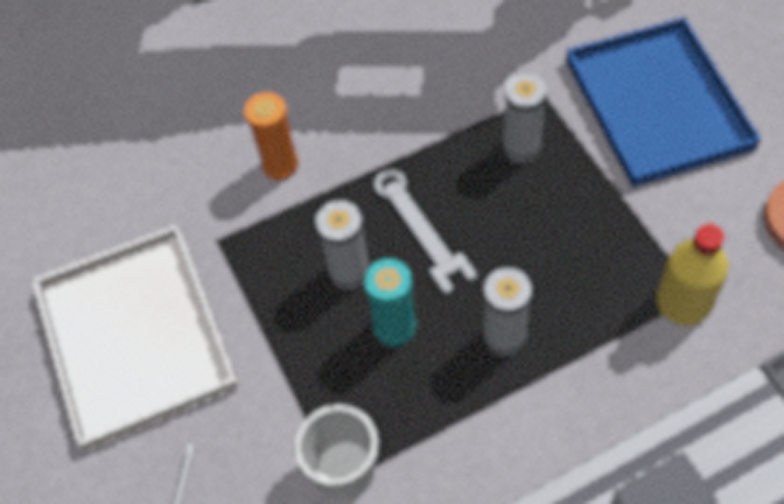

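The crop confirms it: three grey steel blanks with brass plugs, and the teal and orange ones are decoys. Both views agree to within 3 mm. Next is the cream tray centre and the reach check, then pick the first blank.

```bash
cat >> h.py <<'E'
B={1:(523,-96),2:(663,5),3:(474.2,136)}
TR={"blue":(501,293,np.radians(-9.7)),"cream":(482,-311,np.radians(-4.4))}
ZG,ZC=66.,230.
def Rd(a): c,s=np.cos(a),np.sin(a); return np.array([[c,s,0],[s,-c,0],[0,0,-1.]])
def spot(t,off):
    x,y,a=TR[t]; return np.array([x+off*np.cos(a),y+off*np.sin(a)])
def fz():
    v=[]
    for _ in range(5): ctrl.hold(.06); v.append(sensors.read_state()["force"][2])
    return np.mean(v)
def pick(i,A):
    x,y=B[i]; ctrl.gripper_to(85)
    ctrl.move_ptp([x,y,ZC],Rd(A)); ctrl.hold(.3); f0=fz()
    hit=ctrl.move_l([x,y,ZG],vel=120,threshold=15)
    if hit: ctrl.move_l([x,y,ZC]); raise SystemExit("contact on approach")
    ctrl.gripper_to(30,60); w=sensors.read_state()["grip_width"]
    ctrl.move_l([x,y,ZG+12],vel=40); ctrl.move_l([x,y,ZC],vel=120); ctrl.hold(.4)
    W=f0-fz(); s=sensors.read_state()
    print("blank",i,"width",round(w,1),"weight N",round(W,2),"width now",round(s["grip_width"],1),"t",s["t"]); return W
def place(t,off,A):
    x,y=spot(t,off); R=Rd(A+TR[t][2])
    ctrl.move_ptp([x,y,ZC],R); ctrl.move_l([x,y,ZG+19],vel=120); ctrl.hold(.2)
    hit=ctrl.move_l([x,y,ZG+1],vel=15,threshold=2.5); z=sensors.read_state()["eef_pos"][2]
    ctrl.hold(.2); ctrl.gripper_to(62); ctrl.move_l([x,y,ZC],vel=120)
    print("placed",t,(x,y),"touch",hit,"z",round(z,1),"t",sensors.read_state()["t"])
E
python3 - <<'E'
from h import *
f=np.load("scene0.npz");hsv=cv2.cvtColor(f["p"],cv2.COLOR_RGB2HSV)
m=cv2.inRange(hsv,(0,0,205),(180,40,255)); l,lab,st,ce=cv2.connectedComponentsWithStats(m);i=lab[230,198]
cs,_=cv2.findContours((lab==i).astype(np.uint8),0,2);c=max(cs,key=cv2.contourArea)
for z in(4,22):print(z,cv2.minAreaRect(np.array([ray("scene",q[0],z)[:2] for q in c],np.float32)))
for A in(0,np.pi):
  for p,a in [(B[i],A) for i in B]+[(spot(t,o),A+TR[t][2]) for t in TR for o in(-42,42)]:
    print(round(A),np.round(p),[None if (q:=ctrl.solve_ik([*p,z],Rd(a))) is None else np.round(q,1).tolist() for z in(ZG,ZC)])
E
```

```text
4 ((487.08514404296875, -315.93804931640625), (131.93106079101562, 172.7606201171875), 86.12653350830078)
22 ((497.9477233886719, -314.23443603515625), (129.28245544433594, 169.29232788085938), 86.12649536132812)
0 [523 -96] [[-0.3, 0.4, 1.8, -0.0, 1.0, 1.2], [-0.3, 0.1, 1.7, -0.0, 1.3, 1.2]]
0 [663   5] [[-0.1, 0.6, 1.4, -0.0, 1.1, 1.4], [-0.1, 0.4, 1.3, -0.0, 1.4, 1.4]]
0 [474. 136.] [[0.1, 0.3, 1.9, -0.0, 1.0, 1.7], [0.1, 0.1, 1.8, -0.0, 1.3, 1.7]]
0 [460. 300.] [[0.4, 0.4, 1.8, -0.0, 1.0, 2.2], [0.4, 0.2, 1.6, -0.0, 1.3, 2.2]]
0 [542. 286.] [[0.3, 0.5, 1.6, -0.0, 1.1, 2.1], [0.3, 0.3, 1.5, -0.0, 1.4, 2.1]]
0 [ 440. -308.] [[-0.8, 0.4, 1.8, -0.0, 1.0, 0.9], [-0.8, 0.1, 1.7, -0.0, 1.3, 0.9]]
0 [ 524. -314.] [[-0.7, 0.5, 1.6, -0.0, 1.1, 1.0], [-0.7, 0.3, 1.5, -0.0, 1.4, 1.0]]
3 [523 -96] [[-0.3, 0.4, 1.8, -0.0, 1.0, -1.9], [-0.3, 0.1, 1.7, -0.0, 1.3, -1.9]]
3 [663   5] [[-0.1, 0.6, 1.4, -0.0, 1.1, -1.7], [-0.1, 0.4, 1.3, -0.0, 1.4, -1.7]]
3 [474. 136.] [[0.1, 0.3, 1.9, -0.0, 1.0, -1.5], [0.1, 0.1, 1.8, -0.0, 1.3, -1.5]]
3 [460. 300.] [[0.4, 0.4, 1.8, -0.0, 1.0, -1.0], [0.4, 0.2, 1.6, -0.0, 1.3, -1.0]]
3 [542. 286.] [[0.3, 0.5, 1.6, -0.0, 1.1, -1.1], [0.3, 0.3, 1.5, -0.0, 1.4, -1.1]]
3 [ 440. -308.] [[-0.8, 0.4, 1.8, -0.0, 1.0, -2.3], [-0.8, 0.1, 1.7, -0.0, 1.3, -2.3]]
3 [ 524. -314.] [[-0.7, 0.5, 1.6, -0.0, 1.1, -2.2], [-0.7, 0.3, 1.5, -0.0, 1.4, -2.2]]
```

```bash
sed -i 's/"cream":(482,-311/"cream":(485,-313/;s/"blue":(501/"blue":(503/' h.py; python3 - <<'E'
from h import *
A=np.pi
W=pick(1,A)
if 6.5<W<10.5: place("cream",-38,A)
elif 2<W<4.5: place("blue",-38,A)
else: print("unclear")
p,d=optics.grab_frame("scene"); cv2.imwrite("pics/s1.png",p[:,:,::-1])
E
```

```text
blank 1 width 38.3 weight N 8.25 width now 38.7 t 7.8417
placed cream (np.float64(447.111995415377), np.float64(-310.08467693118087)) touch True z 70.6 t 13.2667
```

View pics/s1.png

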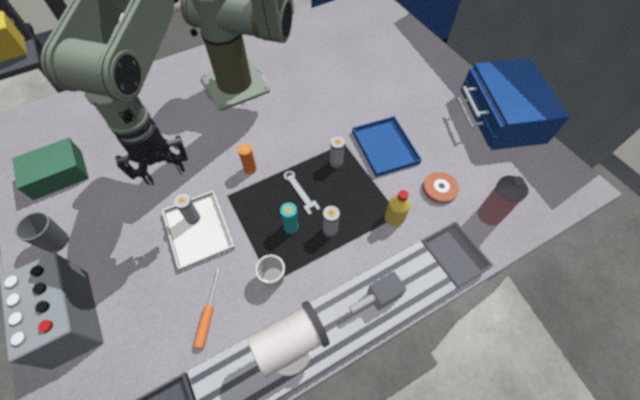

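Blank 1 (8.25 N, solid) now stands in the cream tray at pixel (188,210), and everything else is where it was. Moving on to the other two.

```bash
python3 - <<'E'
from h import *
A=np.pi; used={"cream":[38],"blue":[38,-38]}
for i in (2,3):
    W=pick(i,A)
    t="cream" if 6.5<W<10.5 else "blue" if 2<W<4.5 else None
    if t is None or not used[t]: print("unclear");break
    place(t,used[t].pop(0),A)
else:
    ctrl.move_ptp([450,0,300],Rd(A))
for n in("scene","side"):
    p,d=optics.grab_frame(n); cv2.imwrite(f"pics/{n}2.png",p[:,:,::-1])
E
```

```text
blank 2 width 38.1 weight N 8.4 width now 38.4 t 20.2583
placed cream (np.float64(522.888004584623), np.float64(-315.91532306881913)) touch True z 70.7 t 26.0833
blank 3 width 39.2 weight N 2.65 width now 38.8 t 33.2667
placed blue (np.float64(540.4567318253764), np.float64(286.5974035765299)) touch True z 70.8 t 38.45
```

View pics/scene2.png

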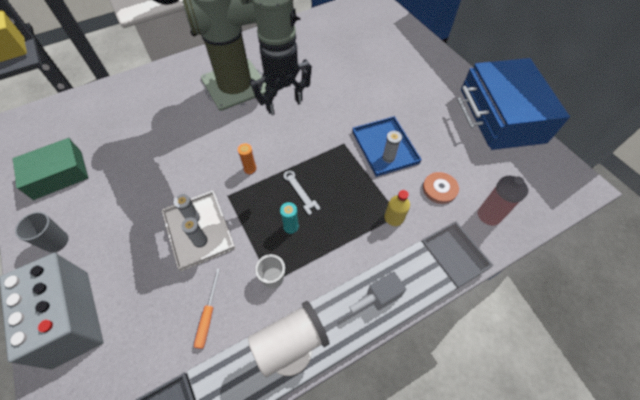

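View pics/side2.png

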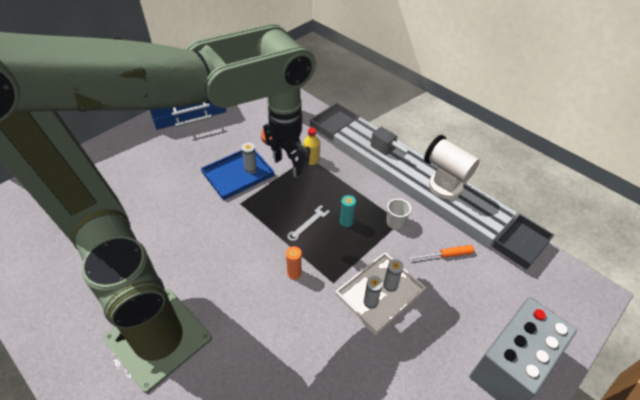

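Two blanks stand in the cream tray (scene (188,208) and (195,233)) and one in the blue tray (392,147). The bystanders haven't moved. One numeric check of the top positions, then hand in.

```bash
python3 - <<'E'
from h import *
for n,c in (("scene",((183,201),(191,225),(394,135))),("side",((374,283),(396,265),(250,147)))):
    hsv=cv2.cvtColor(cv2.imread(f"pics/{n}2.png"),cv2.COLOR_BGR2HSV);plug=cv2.inRange(hsv,(8,80,90),(30,255,255))
    for u,v in c:
        m=np.zeros_like(plug);m[v-8:v+9,u-8:u+9]=plug[v-8:v+9,u-8:u+9];M=cv2.moments(m,True)
        print(n,M["m00"],ray(n,(M["m10"]/M["m00"],M["m01"]/M["m00"]),104).round(1) if M["m00"] else ray(n,(u,v),104).round(1))
ctrl.hold(.5); print(sensors.read_state()["t"],sensors.read_state()["force"].round(2) if hasattr(sensors.read_state()["force"],"round") else sensors.read_state()["force"])
ctrl.finish_job()
E
```

```text
scene 30.0 [ 447.8 -310.6  104. ]
scene 38.0 [ 524.  -316.7  104. ]
scene 17.0 [541.3 284.7 104. ]
side 48.0 [ 445.7 -311.1  104. ]
side 48.0 [ 521.9 -317.6  104. ]
side 20.0 [538.  283.6 104. ]
40.225 [ 0.51  0.22 -0.75]
the job is handed in; nothing more can be done
```

All three blanks are sorted and standing in their trays, and the job was handed in at about 40 s of the 72 s allowed.

| Blank | Weight felt | Type | Tray |
|---|---|---|---|
| 1 | 8.25 N | solid | cream-white |
| 2 | 8.4 N | solid | cream-white |
| 3 | 2.65 N | hollow | blue |

- **Set-down:** each blank was lowered at 15 mm/s, and contact was felt with the foot about 4–5 mm above bench level. That matches the 4 mm tray floor.
- **Final positions:** both cameras put the blank tops within about 3 mm of where I aimed, which is about 38 mm from each tray's centre. That is well inside the limits and consistent with the blanks being upright.
- **Other things on the bench:** they looked unmoved in the last pictures, but I did not re-measure them. The gripper was clear of everything.
- **Disagreements:** the two cameras differed by about 14 mm along x on the blue tray's centre, and by 5–16 mm on the cream tray's, depending on the wall height assumed. I used values in between, and the placing margins covered the difference. Blank 3 read slightly under the lowest expected hollow weight (about 2.8 N), but nowhere near a solid one.

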